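Lock the swing grate with its lock pin

ROBOT

A 7-joint arm with a two-finger parallel gripper is mounted at the origin on the work surface. World frame = base frame: x ahead of the robot, y to its left, z up, the work surface at z = 0. Lengths are in m, angles in rad, forces in N, time in s.
With the tool pointing down it reaches from about 0.4 to 0.875 m from the base axis. Payload 4.4 kg.
Tool frame: the origin (TCP) lies at the very end of the fingers, on their centre line; the grasp point (between the pads) lies 19 mm behind it; z points along the fingers, y is the line along which they close (so a half turn about z gives the same grasp; the last joint's range is limited). The gripper opens to 85 mm and grips with 20 to 120 N. Pads are 22 mm wide; open, the fingers measure 114 mm over their backs; the gripper's body (76 mm by 85 mm) begins 54 mm behind the grasp point. The pads swing forward as they close: fully open they stand 13 mm farther back than shut.
Start: joints at [1.062, 0.628, 0.038, 1.517, -0.027, 0.996, -0.02], TCP at [0.279, -0.587, 0.231] pointing down, gripper open.
Joint ranges: [-3.06, 3.06], [-0.37, 2.12], [-1.25, 1.32], [0.18, 2.47], [-1.1, 4.24], [0.23, 1.98], [-2.94, 2.94]. Speed limits (rad/s): [2.57, 2.57, 3.14, 3.14, 3.14, 3.14, 3.14].

INTERFACE

Orientations are given as a rotation vector (axis times angle).
In Python, from bench import r, viewer, job gives the robot as it stands.
- The arm moves only by the shell command python3 -m creep 'ROWS' [OPENING] [FORCE]. ROWS is JSON, a list of rows, each a list of 2 entries, a list of its own where there are three numbers: the shift along the tool's x, y, z in mm, then the turn, a rotation vector about the tool's x, y, z in degrees. In form: [[[tx, ty, tz], [rx, ry, rz]], ...]. A call has 1 to 8 rows; each row shifts and turns the commanded pose from where the row before left it, along the tool's axes as they then stand; what a row does not reach is not made up. A row lasts 1/10 s, in which the tool goes at most 50 mm and 8.59 degrees, less where a joint would pass 70% of its speed; a pose out of reach is approached as far as the arm can. A call is refused whole if a number of a shift passes 50 or a number of a turn 8.59, either way. A call with a gripper value outside its range is refused whole. OPENING is the finger opening in mm, from 0 to 85.4, set as the call begins (- or left out, the last holds). The fingers move at their own pace and stop on an object; FORCE is the grip in N (left out, the last holds). Time passes only in rows, so rows that do not move let the fingers close. It gives the time, the measured TCP pose, the force, the opening and the grip force at its end, in the units of the state.
- r.observe(): the state, without advancing time (a new reading comes with each control period).
- viewer.read_camera(name): name is "side" or "top" or "wrist"; returns a dict with "frame" (420x560x3 uint8, red, green, blue), "range_z" (420x560 float32, m along the optical axis (not along the pixel's ray), 0 where there is no reading), "intrinsics" (3x3 intrinsics, pixels), "R" (3x3) and "t" (3): a world point X has camera coordinates R X + t. Camera axes: x right, y down, z forward; pixel columns grow to the right and rows downward; lengths in m; the calibration is good to about 2 mm. A picture is of the moment at which its call begins.
- job.sign_off(): hands the job in; it is judged then, once.
The state is a dict: "clock": time; "qpos": joint angles; "qvel": joint speeds; "joint_torque": joint torques, N m; "position": TCP position; "tool_rot": TCP orientation; "wrist_force": force on the tool from outside, world axes, zero at the start; "wrist_torque": the same for the moment, N m; "width": opening from 0.0 (shut) to 1.0 (fully open); "grip_force": force on a finger pad.
Only numpy, scipy, OpenCV 4.12 (cv2) and the standard library are available. Lean on these libraries where they do the work, as an engineer would, in place of code of your own. Each camera call takes 0.05 s, during which the arm holds its last target. There are 200 camera calls.

TASK

Lock the swing grate onto its post: take the lock pin that has the wire bail from its rest and push it, from the robot's side, fully home through the cross hole at the top of the square post, until its shoulder sits against the post. Then swing the bail over the post top and press it all the way down around the post and past the pin's tip, and let go. Work gently: the pin or bail must never press on the post and bracket with more than 40 N, and the thick spare pin and the other things on the table are to be left where they are.

Things in the scene. Friction and masses are not known exactly. Their poses are not given: they have to be found in the camera images.
- pin: Steel lock pin, about 130 g, lying level in an aluminium rest, axis 36 mm above the table. Origin on its axis at the shoulder face; +x along the shank to the tip, z up. Shank 10 mm diameter, 42 mm long, last 7 mm tapering to 4 mm. Behind the shoulder a boss: x -10 to 0, 30 mm wide, 16 mm high. Lift it straight up 30 mm or more to clear the rest.
- pin_grip (a point): Middle of the pin's flat grip tab, on its axis, at x = -32 mm of the pin. The tab runs x -61 to -9 mm, 14 mm wide (y), 18 mm high (z); take it from above, fingers closing along y. The rest has a 6 mm base plate and saddles at pin x 11 to 25 mm (to 41 mm above the table) and x -61 to -51 mm (to 37 mm); nothing stands beside the tab between them.
- bail (a joint): Angle (rad) of the pin's wire bail: 0 closed (in the pin's x-y plane around the shank, its cross bar 3 mm past the tip), growing as it swings up; pi/2 upright; limit 1.7. Starts at 0.9 to 1.3, leaning over the shank. A friction hinge (0.03 N m, 0.6 N at the bar) keeps it where it is left; a hard stop at 0.
- bail_bar (a point): Middle of the bail's cross bar (wire 4 mm thick). The bail is hinged about the pin's y axis at x = -5 mm, z = 0 of the pin; two arms at y = +-18 mm run 50 mm to the cross bar, so the bar moves on a 50 mm radius and passes clear above and beyond the post.
- bracket: Fixed steel bracket of the swing grate: base plate 120 x 120 x 8 mm, round hub (radius 24 mm, top 56 mm above the table), arm and round grate on its +y side (top 46 mm). Origin at the centre of its underside, z up. On its z axis stands the square post, 26 x 26 mm, faces along x and y, flat top, with a 12 mm round cross hole right through along x, its axis 13 mm below the flat top.
- hole_low (a point): Mouth of the post's cross hole on the -x face if the post were at its lowest (84 mm above the table, x = -13 mm of the bracket); fixed to the bracket, not the post. The post really sits 0 to 16 mm higher (hole axis 84 to 100 mm, flat top 97 to 113 mm above the table), which no pose tells: it must be felt or seen. The post stays at that height when pressed gently.
- hub_top (a point): Centre of the hub's top, on the post's axis, 56 mm above the table. The pin goes in from the -x face towards +x; fully home its origin is at x = -13 mm of the bracket, its tip 16 mm out of the far face. A spring ball in the hole's roof at mid-length resists with up to about 10 N as the tip passes; then the shank drags with a few N until the shoulder meets the post, and only this drag keeps it in.
- spare: The thick spare pin without a bail (16 mm shank, 20 mm wide tab), in a like rest; does not fit. The two rests may be swapped. Leave it alone. Origin at its shoulder on the axis, 36 mm above the table.
- wrench: Steel wrench lying on the table, a bystander.
- mug: White mug, 80 mm wide, 90 mm tall, a bystander; origin under its centre.
- bowl: Yellow plastic bowl, 150 mm wide, 60 mm tall, a bystander; origin under its centre.
- washer: Steel ring 40 mm wide, 6 mm thick, lying on the table, a bystander.
- shaker: Clear jar with steel cap, 48 mm wide, 100 mm tall, a bystander; origin under its centre.
- spatula: Spatula lying on the table at the left, a bystander.
Things that resemble listed ones, but are neither listed nor needed, are in the scene too. Leave any blue look-alike of the pin alone.

How it is judged:
By the outcome, as a careful person would: the job done as asked, in the order asked, and still so for the second after the job is handed in, with the robot touching nothing.
It also fails if it takes over 64 s, if anything falls off the work surface, if the arm or the gripper's body presses on something with over 40 N, if the wrist force passes 120 N, or if a joint passes its speed limit or range.

## Working session

There is one attempt and no reset: what is moved stays moved. The work goes in short steps, Python scripts to look and compute and a shell command to move; the robot and the scene stay as the last step left them, time stands still between calls to the robot, and variables do not carry over. Pictures are saved under pics/ and viewed, at most 10 in all, crops included, and the job is handed in when it is done.

```bash
ls; mkdir -p pics; cat > h.py <<'E'
import numpy as np, cv2
from bench import r, viewer, job
def cam(n):
    d=viewer.read_camera(n); d={k:np.asarray(v) for k,v in d.items()}; return d
def pt(d,u,v,z=None):
    """pixel -> world; via depth or onto plane z"""
    k=np.linalg.inv(d["intrinsics"])@[u,v,1.]
    R,t=d["R"],d["t"]
    if z is None: return R.T@(k*d["range_z"][int(round(v)),int(round(u))]-t)
    c=-R.T@t; w=R.T@k; return c+w*(z-c[2])/w[2]
def cloud(d):
    H,W=d["range_z"].shape; u,v=np.meshgrid(np.arange(W),np.arange(H))
    k=np.stack([u,v,np.ones_like(u)],-1)@np.linalg.inv(d["intrinsics"]).T
    return (k*d["range_z"][...,None]-d["t"])@d["R"]
def proj(d,X):
    p=d["intrinsics"]@(d["R"]@np.asarray(X,float)+d["t"]); return p[:2]/p[2]
def save(n,im,s=1):
    cv2.imwrite("pics/"+n,cv2.resize(im[...,::-1],None,fx=s,fy=s,interpolation=cv2.INTER_CUBIC))
E
python3 - <<'E'
from h import *
a=cam("top");b=cam("side")
for n,d in(("top",a),("side",b)):
    np.savez(n+".npz",**d); save(n+"1.png",d["frame"],1.4)
    print(n,-d["R"].T@d["t"],d["R"][2])
o=r.observe();print(o["clock"],o["position"],o["tool_rot"],o["wrist_force"])
E
```

```text
pics
top [ 0.30519847 -0.01592362  1.10202795] [ 0.22345288 -0.00336641 -0.97470892]
side [0.26388024 0.65576048 0.99363164] [ 0.22869737 -0.59141743 -0.77325477]
0.1 [ 0.27832848 -0.58676243  0.23047616] [-3.06322086e+00 -6.89659153e-01  5.68780750e-04] [-0.27979803 -0.93363336 -0.13470534]
```

View pics/top1.png

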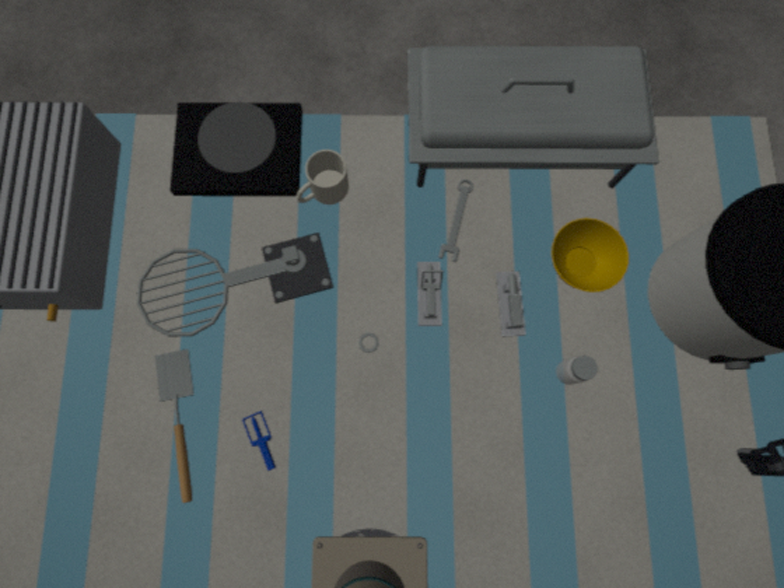

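View pics/side1.png

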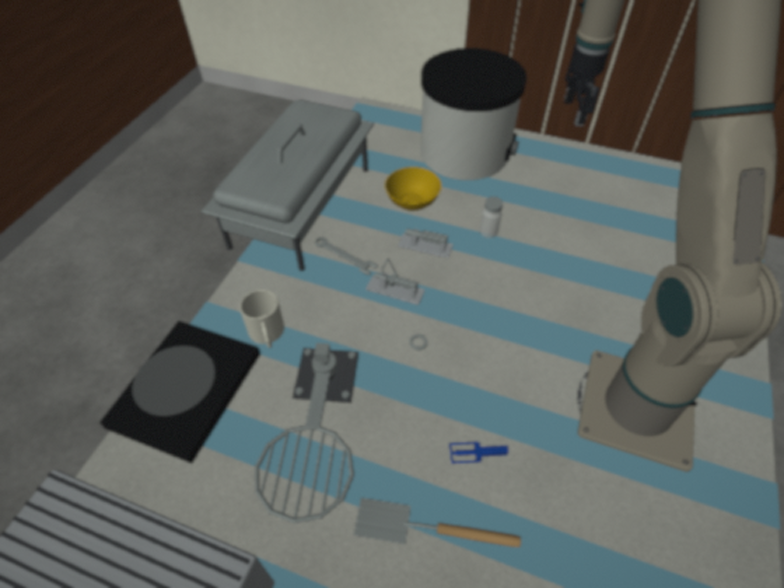

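Top view (1.4x scale): three candidates resemble the pin. They are the rest at (430,292), the rest at (512,303), and a blue look-alike at (260,440). The side view shows a wire triangle (the bail) standing at (390,268), over the first rest, so I choose that one. The bracket is at (297,265) and its post at (292,257). I'll check the choice in a close crop.

```bash
python3 - <<'E'
from h import *
a=dict(np.load("top.npz"));b=dict(np.load("side.npz"))
f=a["frame"];g=b["frame"]
c1=cv2.resize(f[180:245,285:385],(400,260),interpolation=cv2.INTER_CUBIC)
c2=cv2.resize(g[160:225,250:350],(400,260),interpolation=cv2.INTER_CUBIC)
c3=cv2.resize(f[155:220,170:270],(400,260),interpolation=cv2.INTER_CUBIC)
c4=cv2.resize(g[230:295,190:290],(400,260),interpolation=cv2.INTER_CUBIC)
save("crop1.png",np.vstack([np.hstack([c1,c2]),np.hstack([c3,c4])]))
P=cloud(a)
for n,(u,v) in dict(pin=(307,215),spare=(366,222),post=(209,183),mug=(232,126)).items():
    print(n,P[v,u], pt(a,u,v,0.045))
# rest: points height .003-.06 near pin
for n,(u,v) in dict(pin=(307,209),spare=(366,216)).items():
    c=P[v,u]; m=(np.abs(P[...,0]-c[0])<.09)&(np.abs(P[...,1]-c[1])<.05)&(P[...,2]>.022)&(P[...,2]<.09)
    q=P[m]; print(n,len(q),q.min(0),q.max(0)); 
    rc=cv2.minAreaRect(q[:,:2].astype(np.float32)*1000); print(rc)
E
```

```text
pin [ 0.5307953  -0.1133969   0.04189129] [ 0.53013376 -0.11311107  0.045     ]
spare [ 0.51197628 -0.27049205  0.04222588] [ 0.51143502 -0.2698257   0.045     ]
post [0.60255112 0.14312544 0.0985483 ] [0.61841863 0.15161272 0.045     ]
mug [0.80383193 0.09727896 0.00410295] [0.78525813 0.09306223 0.045     ]
pin 293 [ 0.50401683 -0.13369606  0.02213013] [ 0.60804114 -0.09402018  0.08941269]
((556.100830078125, -114.06068420410156), (103.83089447021484, 39.66579055786133), 0.806637167930603)
spare 338 [ 0.48365624 -0.29275787  0.02273676] [ 0.58766209 -0.25887428  0.04964269]
((535.294677734375, -272.2718811035156), (104.66680145263672, 31.869403839111328), 5.863293170928955)
```

View pics/crop1.png

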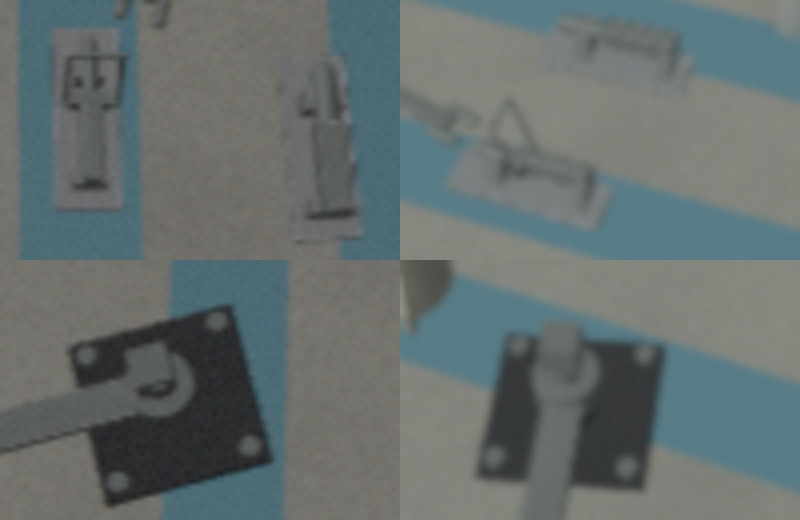

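The crop confirms it: the left rest (top view (430,292)) holds the thin pin with the wire bail. The right rest holds the thick pin with no bail. In the top view, the post stands at about (209,183) raw, and the plate is rotated.

```bash
python3 -m creep '[[[0,0,-5],[0,0,8.4]],[[0,0,-5],[0,0,8.4]],[[0,0,-5],[0,0,8.4]],[[20,-39.5,0],[0,0,0]],[[20,-39.5,0],[0,0,0]],[[20,-39.5,0],[0,0,0]],[[20,-39.5,0],[0,0,0]],[[20,-39.5,0],[0,0,0]]]' 85
python3 -m creep '[[[20,-39.5,0],[0,0,0]],[[20,-39.5,0],[0,0,0]],[[20,-39.5,0],[0,0,0]],[[20,-39.5,0],[0,0,0]],[[20,-39.5,0],[0,0,0]],[[20,-39.5,0],[0,0,0]],[[0,0,0],[0,0,0]]]'
python3 - <<'E'
from h import *
d=cam("wrist"); np.savez("w1.npz",**d); save("w1.png",d["frame"],1.2)
print(-d["R"].T@d["t"],d["R"]); o=r.observe();print(o["clock"],o["position"],o["tool_rot"],o["wrist_force"])
E
```

```text
clock: 0.9
position: [0.3783, -0.3876, 0.246]
tool_rot: [-3.141, -0.004, 0.0]
wrist_force: [1.2, 0.7, 0.1]
width: 0.998
grip_force: 0.0
clock: 1.6
position: [0.5002, -0.1445, 0.2459]
tool_rot: [-3.137, -0.022, -0.002]
wrist_force: [-0.5, 0.4, 0.1]
width: 0.993
grip_force: 0.0
[ 0.57543568 -0.14407258  0.38824331] [[ 1.37616716e-02 -9.99896479e-01 -4.20090886e-03]
 [-9.56861030e-01 -1.43885564e-02  2.90189488e-01]
 [-2.90219893e-01  2.61935189e-05 -9.56959985e-01]]
1.65 [ 0.49849353 -0.14830213  0.24590084] [-3.13993600e+00 -1.60516310e-02  2.64579203e-04] [-0.91035302 -0.89172916 -0.12192353]
```

View pics/w1.png

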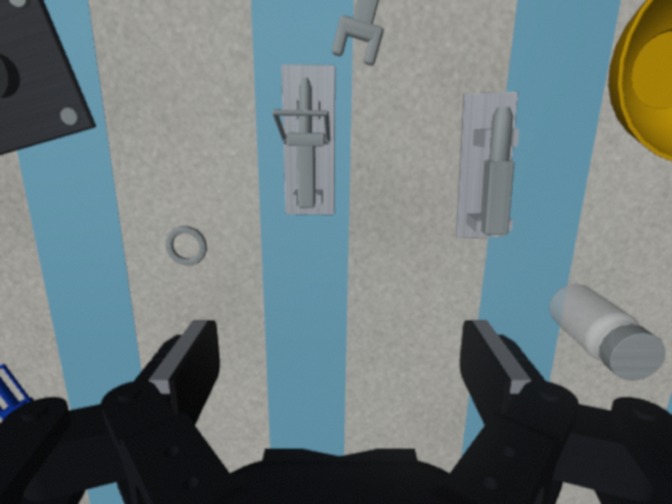

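The wrist view (1.2x scale) shows the pin's tab at (306,180), shank tip at (305,82), bail bar at (303,112) and plate corners at about (283,66) to (333,214). The spare is at (495,180) and the bracket plate is at the top left.

```bash
python3 - <<'E'
from h import *
d=dict(np.load("w1.npz")); P=cloud(d); f=d["frame"]
hsv=cv2.cvtColor(f,cv2.COLOR_RGB2HSV)
box=np.zeros(f.shape[:2],bool); box[50:182,225:282]=1
q=P[box]
def rep(n,m):
    s=q[m]; rc=cv2.minAreaRect(s[:,:2].astype(np.float32)*1000); print(n,len(s),s.mean(0),rc)
rep("tab/boss",(q[:,2]>.041)&(q[:,2]<.05)&(q[:,0]<.565))
rep("low",(q[:,2]>.012))
rep("plate",(q[:,2]>.003)&(q[:,2]<.012))
rep("bail",(q[:,2]>.055))
s=q[(q[:,2]>.036)&(q[:,2]<.05)]
for x0 in np.arange(.49,.62,.006):
    t=s[abs(s[:,0]-x0)<.003]
    if len(t)>3: print(round(x0,3),len(t),t[:,1].min().round(4),t[:,1].max().round(4),np.median(t[:,2]).round(4))
for uv in [(274,112),(328,110),(301,112)]:
    u,v=np.array(uv)/1.2; print("bar",P[int(v)-2:int(v)+3,int(u)].round(4).tolist())
E
```

```text
tab/boss 1064 [ 0.54050223 -0.11512912  0.04429221] ((535.0940551757812, -115.24374389648438), (59.690948486328125, 38.8564453125), 0.43743449449539185)
low 2285 [ 0.55672994 -0.11595686  0.05261715] ((555.2901611328125, -114.58277130126953), (48.257266998291016, 102.71762084960938), 76.83963775634766)
plate 3196 [ 0.56325475 -0.11625093  0.00574222] ((556.2644653320312, -114.88093566894531), (129.40756225585938, 46.05925369262695), 0.23110297322273254)
bail 387 [ 0.57785375 -0.11791737  0.10792121] ((574.85205078125, -119.75724029541016), (15.187979698181152, 48.632511138916016), 0.09400782734155655)
0.508 115 -0.1274 -0.1026 0.044
0.514 107 -0.1274 -0.1028 0.0443
0.52 86 -0.1218 -0.1087 0.0445
0.526 84 -0.1217 -0.1088 0.0447
0.532 84 -0.1218 -0.1089 0.0446
0.538 84 -0.1218 -0.109 0.0446
0.544 88 -0.1218 -0.108 0.0445
0.55 103 -0.1219 -0.1081 0.0445
0.556 148 -0.1333 -0.097 0.0438
0.562 258 -0.1344 -0.0956 0.0437
0.568 89 -0.1296 -0.0985 0.0412
0.574 75 -0.1255 -0.1109 0.0398
0.58 39 -0.1254 -0.1044 0.0406
0.586 121 -0.1255 -0.1046 0.0402
0.592 91 -0.1255 -0.1047 0.0399
0.598 64 -0.1197 -0.1101 0.0398
0.604 49 -0.1189 -0.1112 0.039
0.61 5 -0.117 -0.1131 0.0374
bar [[0.5847, -0.0843, 0.0012], [0.582, -0.0969, 0.0832], [0.5812, -0.0968, 0.083], [0.5803, -0.0971, 0.0848], [0.5796, -0.0968, 0.0831]]
bar [[0.5873, -0.1321, 0.0045], [0.5862, -0.1321, 0.0061], [0.5853, -0.1321, 0.0054], [0.5843, -0.1321, 0.0043], [0.5817, -0.1345, 0.083]]
bar [[0.5841, -0.1112, 0.0393], [0.5822, -0.1154, 0.0838], [0.5814, -0.1154, 0.0843], [0.5806, -0.1154, 0.0839], [0.5798, -0.1153, 0.0839]]
```

```bash
python3 -m creep '[[[19,-16.5,45],[0,0,0.5]],[[18.5,-16.5,45],[0,0,0]],[[0,0,45],[0,0,0]],[[0,0,40],[0,0,0]],[[0,0,0],[0,0,0]],[[0,0,0],[0,0,0]],[[0,0,0],[0,0,0]]]' 50 40
python3 - <<'E'
from h import *
d=cam("wrist"); np.savez("w2.npz",**d)
P=cloud(d);o=r.observe();print(o["position"],o["tool_rot"],o["wrist_force"],o["width"])
m=(P[...,2]>.041)&(P[...,2]<.0475)&(abs(P[...,1]+.115)<.02)&(P[...,0]>.49)&(P[...,0]<.63)
s=P[m];
for x0 in np.arange(.5,.62,.006):
    t=s[abs(s[:,0]-x0)<.003]
    if len(t)>3: print(round(x0,3),len(t),t[:,1].min().round(4),t[:,1].max().round(4),np.median(t[:,2]).round(4))
E
```

```text
clock: 2.35
position: [0.5351, -0.1214, 0.076]
tool_rot: [3.141, -0.011, 0.006]
wrist_force: [-0.4, 1.0, 0.1]
width: 0.59
grip_force: 0.0
[ 0.53530047 -0.12118736  0.076295  ] [ 3.14051327 -0.0105292   0.0067132 ] [0.25395931 0.78331405 0.43717695] 0.5849961988007313
0.506 114 -0.122 -0.1083 0.0444
0.512 240 -0.122 -0.1083 0.0444
0.518 245 -0.1221 -0.1085 0.0444
0.524 245 -0.1221 -0.1081 0.0445
0.53 262 -0.1221 -0.1082 0.0444
0.536 249 -0.1216 -0.1084 0.0445
0.542 267 -0.1217 -0.1081 0.0444
0.548 271 -0.1217 -0.1082 0.0444
0.554 342 -0.1297 -0.1004 0.0442
0.56 641 -0.1339 -0.0965 0.0435
0.566 384 -0.1343 -0.0966 0.0435
0.578 51 -0.125 -0.1049 0.0413
0.584 61 -0.125 -0.1046 0.0413
0.59 53 -0.125 -0.1047 0.0414
0.596 22 -0.1175 -0.113 0.0412
0.602 7 -0.1176 -0.1131 0.0412
```

```bash
python3 -m creep '[[[0.7,-6,15],[0,0,0]],[[0,0,20],[0,0,0]],[[0,0,15],[0,0,0]],[[0,0,8],[0,0,0]],[[0,0,0],[0,0,0]],[[0,0,0],[0,0,0]]]'
python3 -m creep '[[[0,0,0],[0,0,0]],[[0,0,0],[0,0,0]],[[0,0,0],[0,0,0]],[[0,0,0],[0,0,0]],[[0,0,0],[0,0,0]],[[0,0,0],[0,0,0]]]' 0 60
```

```text
clock: 3.0
position: [0.5349, -0.1145, 0.0165]
tool_rot: [3.141, -0.01, 0.001]
wrist_force: [-0.1, 0.6, 0.1]
width: 0.582
grip_force: 0.0
clock: 3.6
position: [0.5349, -0.1143, 0.0165]
tool_rot: [3.141, -0.009, 0.002]
wrist_force: [-0.7, -0.5, 6.1]
width: 0.154
grip_force: 58.8
```

```bash
python3 -m creep '[[[0,0,-10],[0,0,0]],[[0,0,-20],[0,0,0]],[[0,0,-40],[0,0,0]],[[0,0,-40],[0,0,0]],[[0,0,-40],[0,0,0]],[[0,0,0],[0,0,0]],[[0,0,0],[0,0,0]]]'
python3 - <<'E'
from h import *
for n in("top","side"):
    d=dict(np.load(n+".npz")); P=cloud(d)
    reg=(abs(P[...,0]-.61)<.1)&(abs(P[...,1]-.14)<.1)
    m=reg&(d["frame"].max(-1)<75)&(P[...,2]>.003)&(P[...,2]<.016)
    rc=cv2.minAreaRect(P[m][:,:2].astype(np.float32)*1000); print(n,"plate",m.sum(),rc)
    t=reg&(P[...,2]>.085)&(P[...,2]<.12)
    s=P[t]; print("post",len(s),np.percentile(s[:,2],[10,50,90]),cv2.minAreaRect(s[:,:2].astype(np.float32)*1000))
    a=reg&(P[...,2]>.03)&(P[...,2]<.06)
d=cam("wrist"); np.savez("w3.npz",**d); save("w3.png",d["frame"],1.2)
print(r.observe()["position"])
E
```

```text
clock: 4.3
position: [0.5347, -0.1141, 0.1669]
tool_rot: [3.141, -0.009, 0.003]
wrist_force: [0.1, -0.1, -1.3]
width: 0.151
grip_force: 58.6
top plate 1207 ((608.056884765625, 149.1591796875), (119.89364624023438, 117.94096374511719), 15.766034126281738)
post 111 [0.09588661 0.09962872 0.10150786] ((607.9047241210938, 149.88369750976562), (27.220399856567383, 25.698673248291016), 15.382582664489746)
side plate 794 ((606.0016479492188, 151.60968017578125), (114.42005920410156, 118.0069580078125), 15.878058433532715)
post 111 [0.09105036 0.09872536 0.10127678] ((608.328125, 149.73046875), (26.258493423461914, 28.519723892211914), 15.221150398254395)
[ 0.53375645 -0.11387211  0.16569829]
```

View pics/w3.png

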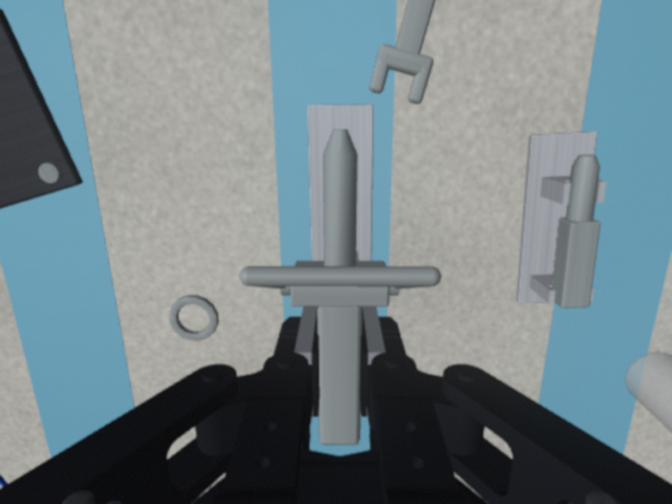

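```bash
python3 -m creep '[[[0,0,-20],[0,0,-7.9]],[[0,0,-20],[0,0,-7.9]],[[3,-39,-7],[0,0,0]],[[3,-39,-7],[0,0,0]],[[3,-39,-7],[0,0,0]],[[3,-39,-7],[0,0,0]],[[3,-39,-7],[0,0,0]],[[3,-39,-7],[0,0,0]]]'
python3 -m creep '[[[0,0,0],[0,0,0]],[[0,0,0],[0,0,0]],[[0,0,0],[0,0,0]],[[0,0,0],[0,0,0]]]'
cat > look.py <<'E'
import sys
from h import *
from scipy.spatial.transform import Rotation as Ro
d=cam("wrist"); o=r.observe(); np.savez(sys.argv[1]+".npz",**d); save(sys.argv[1]+".png",d["frame"],1.2)
p=np.array(o["position"]); R=Ro.from_rotvec(o["tool_rot"]).as_matrix()
print("tcp",p.round(4),"yaw",np.degrees(np.arctan2(R[1,0],R[0,0])).round(2),"z",R[:,2].round(4),"F",np.round(o["wrist_force"],1),o["clock"])
P=cloud(d); T=(P-p)@R   # tool frame
v=d["range_z"]>0
s=T[v&(abs(T[...,1])<.012)&(T[...,0]>-.04)&(T[...,0]<.09)&(T[...,2]<.0)&(T[...,2]>-.04)]
for x0 in np.arange(-.03,.09,.01):
    t=s[abs(s[:,0]-x0)<.002]
    if len(t)>3: print("pin tool x",round(x0,3),len(t),"y",(1e3*t[:,1].min()).round(1),(1e3*t[:,1].max()).round(1),"ztop",(1e3*np.percentile(t[:,2],10)).round(1))
print("pin xmax",s[:,0].max())
m=v&(np.hypot(P[...,0]-.608,P[...,1]-.1495)<.03)&(P[...,2]>.09)&(P[...,2]<.12)&(T[...,0]>.075)
if m.sum()>20:
    q=P[m]; zt=np.median(q[:,2]); q=q[abs(q[:,2]-zt)<.003]
    rc=cv2.minAreaRect(q[:,:2].astype(np.float32)*1000); print("post",len(q),zt.round(4),rc)
    c=np.array([*rc[0],zt*1e3])/1e3; print("post centre in tool mm",(1e3*((c-p)@R)).round(1))
E
python3 look.py w4
```

```text
clock: 5.15
position: [0.4877, 0.1173, 0.2464]
tool_rot: [3.112, 0.423, -0.006]
wrist_force: [0.2, -0.4, -2.2]
width: 0.155
grip_force: 58.8
clock: 5.55
position: [0.4892, 0.1145, 0.2471]
tool_rot: [3.113, 0.419, -0.003]
wrist_force: [0.3, 0.0, -1.8]
width: 0.151
grip_force: 58.9
tcp [0.4893 0.1146 0.2473] yaw 15.33 z [-1.2e-03 -9.0e-04 -1.0e+00] F [ 0.7 -0.5 -1.6] 5.6
pin tool x -0.03 57 y -6.1 7.0 ztop -27.9
pin tool x -0.02 289 y -6.8 6.9 ztop -28.5
pin tool x -0.01 371 y -8.0 8.5 ztop -36.3
pin tool x 0.0 456 y -7.9 8.4 ztop -36.7
pin tool x 0.01 1453 y -12.0 12.0 ztop -36.3
pin tool x 0.02 463 y -11.9 11.8 ztop -28.2
pin tool x 0.03 154 y -12.0 11.9 ztop -17.0
pin tool x 0.04 287 y -4.3 5.3 ztop -24.0
pin tool x 0.05 305 y -4.6 5.2 ztop -23.9
pin tool x 0.06 329 y -4.5 5.4 ztop -23.9
pin tool x 0.07 230 y -3.3 4.3 ztop -22.3
pin xmax 0.07279556250907819
post 1300 0.0994 ((608.4271240234375, 148.9679412841797), (26.15235710144043, 26.071983337402344), 15.633091926574707)
post centre in tool mm [124.1  -1.7 147.7]
```

View pics/w4.png

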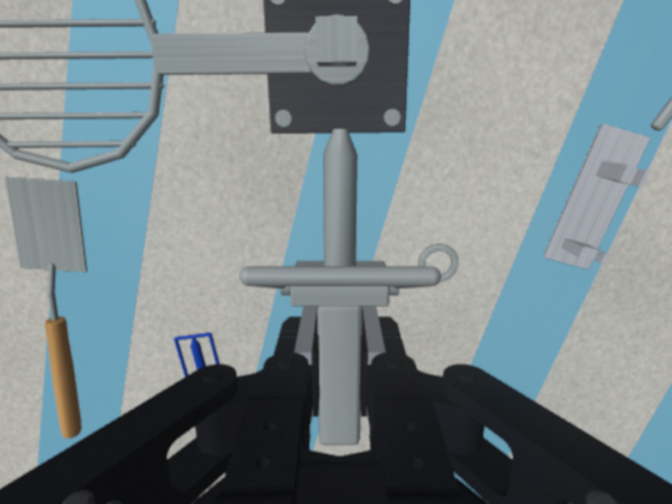

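The wrist view (1.2x scale) shows the pin straight in the fingers, with its tip at (340,130). The post top is ahead at (337,38), the bail bar is up at (340,276), and the grate is to the left. Post yaw is 15.6° and its top is at 99.4 mm, so the hole axis is near 86.5 mm. Next I descend to that height and re-measure.

```bash
python3 -m creep '[[[0,-0.8,40],[0,0,-0.6]],[[0,0,45],[0,0,0]],[[0,0,45],[0,0,0]],[[0,0,35],[0,0,0]],[[0,0,14.7],[0,0,0]],[[0,0,0],[0,0,0]],[[0,0,0],[0,0,0]],[[0,0,0],[0,0,0]]]'
python3 look.py w5
python3 - <<'E'
from h import *
d=cam("side"); np.savez("s2.npz",**d)
E
```

```text
clock: 6.4
position: [0.4903, 0.1168, 0.0693]
tool_rot: [-3.111, -0.438, -0.004]
wrist_force: [-0.5, -0.4, -1.5]
width: 0.153
grip_force: 58.8
tcp [0.4903 0.117  0.0694] yaw 16.04 z [ 2.6e-03  7.0e-04 -1.0e+00] F [-0.1 -0.3  0.2] 6.45
pin tool x -0.03 59 y -6.0 6.6 ztop -27.8
pin tool x -0.02 290 y -6.7 6.9 ztop -28.4
pin tool x -0.01 373 y -7.9 8.5 ztop -36.3
pin tool x 0.0 442 y -7.9 8.5 ztop -36.9
pin tool x 0.01 1419 y -12.0 12.0 ztop -36.5
pin tool x 0.02 456 y -12.0 11.9 ztop -28.4
pin tool x 0.03 165 y -12.0 11.9 ztop -27.3
pin tool x 0.04 282 y -4.3 5.4 ztop -24.0
pin tool x 0.05 311 y -4.5 5.2 ztop -23.9
pin tool x 0.06 338 y -4.5 5.5 ztop -24.0
pin tool x 0.07 246 y -3.3 4.4 ztop -22.6
pin xmax 0.07293338853013749
```

```bash
python3 -m creep '[[[14,1.5,2],[0,0,0]],[[14,0,0],[0,0,0]],[[0,0,0],[0,0,0]],[[0,0,0],[0,0,0]],[[0,0,0],[0,0,0]]]'
python3 look.py w6
python3 - <<'E'
from h import *
d=cam("side"); np.savez("s3.npz",**d)
w=np.load("w6.npz")["frame"]
u,v=proj(d,[.6,.147,.09]).astype(int); c=cv2.resize(d["frame"][v-45:v+45,u-60:u+60],(560,420),interpolation=cv2.INTER_CUBIC)
save("c6.png",np.hstack([w,c]),0.7)
E
```

```text
clock: 7.0
position: [0.5155, 0.123, 0.0664]
tool_rot: [3.111, 0.439, -0.001]
wrist_force: [-0.7, -0.0, -1.0]
width: 0.151
grip_force: 58.8
tcp [0.5156 0.123  0.0664] yaw 16.07 z [-8.e-04 -2.e-04 -1.e+00] F [ 0.5 -0.8 -1.9] 7.05
pin tool x -0.03 65 y -6.1 6.9 ztop -28.0
pin tool x -0.02 294 y -6.9 6.8 ztop -28.6
pin tool x -0.01 369 y -8.0 8.4 ztop -36.4
pin tool x 0.0 441 y -8.0 8.4 ztop -37.0
pin tool x 0.01 1430 y -12.0 12.0 ztop -36.5
pin tool x 0.02 463 y -11.6 11.7 ztop -28.5
pin tool x 0.03 155 y -11.9 11.8 ztop -17.2
pin tool x 0.04 288 y -4.4 5.3 ztop -24.2
pin tool x 0.05 311 y -4.7 5.1 ztop -24.1
pin tool x 0.06 333 y -4.6 5.3 ztop -24.2
pin tool x 0.07 242 y -3.4 4.2 ztop -22.8
pin xmax 0.08999794360051848
post 6581 0.0993 ((605.0999145507812, 148.00852966308594), (19.190149307250977, 26.31760025024414), 15.889424324035645)
post centre in tool mm [ 92.9   0.7 -33. ]
```

View pics/c6.png

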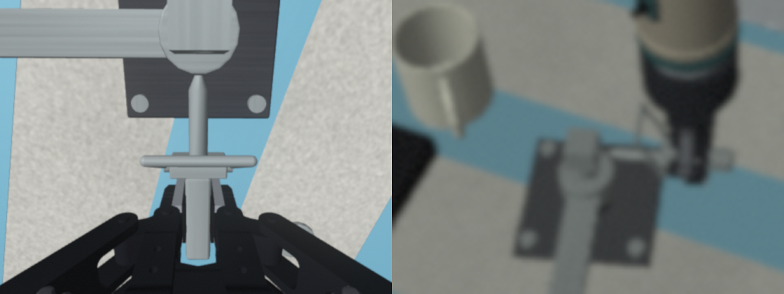

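Left half of the composite (wrist view): the pin tip at (198,78) points straight at the post front at (198,52). Right half (side view): the pin is level at hole height and the bail stands clear. Offsets are under 1 mm, so I raise it 0.9 mm and enter.

```bash
python3 -m creep '[[[4,0.3,-0.9],[0,0,0]],[[4,0,0],[0,0,0]],[[3,0,0],[0,0,0]],[[3,0,0],[0,0,0]],[[2,0,0],[0,0,0]],[[0,0,0],[0,0,0]]]'
```

```text
clock: 7.7
position: [0.5323, 0.1275, 0.067]
tool_rot: [-3.111, -0.439, -0.001]
wrist_force: [-0.1, -0.0, -1.9]
width: 0.152
grip_force: 58.8
```

```bash
python3 -m creep '[[[3,0,0],[0,0,0]],[[2,0,0],[0,0,0]],[[2,0,0],[0,0,0]],[[2,0,0],[0,0,0]],[[0,0,0],[0,0,0]]]'
```

```text
clock: 8.2
position: [0.5409, 0.13, 0.0671]
tool_rot: [-3.111, -0.439, -0.0]
wrist_force: [-0.6, -0.5, -1.8]
width: 0.155
grip_force: 58.8
```

```bash
python3 -m creep '[[[2,0,0],[0,0,0]],[[2,0,0],[0,0,0]],[[2,0,0],[0,0,0]],[[2,0,0],[0,0,0]],[[0,0,0],[0,0,0]]]'
```

```text
clock: 8.7
position: [0.5482, 0.132, 0.0668]
tool_rot: [3.111, 0.439, -0.001]
wrist_force: [0.3, -1.3, -4.8]
width: 0.157
grip_force: 58.5
```

```bash
python3 -m creep '[[[2,0,0],[0,0,0]],[[2,0,0],[0,0,0]],[[2,0,0],[0,0,0]],[[2,0,0],[0,0,0]],[[2,0,0],[0,0,0]],[[2,0,0],[0,0,0]],[[2,0,0],[0,0,0]],[[0,0,0],[0,0,0]]]'
```

```text
clock: 9.5
position: [0.5624, 0.1361, 0.0671]
tool_rot: [-3.111, -0.439, -0.002]
wrist_force: [0.3, 0.4, -5.5]
width: 0.151
grip_force: 58.5
```

```bash
python3 -m creep '[[[1,0,0],[0,0,0]],[[1,0,0],[0,0,0]],[[1,0,0],[0,0,0]],[[0,0,0],[0,0,0]]]'
```

```text
clock: 9.9
position: [0.565, 0.1369, 0.0671]
tool_rot: [-3.111, -0.439, -0.001]
wrist_force: [-0.3, -1.5, -5.5]
width: 0.156
grip_force: 58.5
```

```bash
python3 -m creep '[[[1,0,0],[0,0,0]],[[0.5,0,0],[0,0,0]],[[0,0,0],[0,0,0]]]'
```

```text
clock: 10.2
position: [0.566, 0.1372, 0.067]
tool_rot: [-3.111, -0.439, 0.0]
wrist_force: [-1.7, -0.4, -5.7]
width: 0.152
grip_force: 58.5
```

```bash
python3 -m creep '[[[0.5,0,0],[0,0,0]],[[0.5,0,0],[0,0,0]],[[0,0,0],[0,0,0]]]'
```

```text
clock: 10.5
position: [0.566, 0.1372, 0.067]
tool_rot: [3.111, 0.439, -0.003]
wrist_force: [-4.7, -1.5, -2.4]
width: 0.157
grip_force: 58.8
```

```bash
python3 -m creep '[[[1,0,0],[0,0,0]],[[1,0,0],[0,0,0]],[[0,0,0],[0,0,0]]]'
python3 look.py w7
```

```text
clock: 10.8
position: [0.566, 0.1372, 0.0667]
tool_rot: [3.11, 0.439, -0.009]
wrist_force: [-8.5, -3.0, -0.4]
width: 0.153
grip_force: 59.2
tcp [0.566  0.1372 0.0667] yaw 16.06 z [-0.0058 -0.0016 -1.    ] F [-8.4 -3.3 -1.3] 10.85
pin tool x -0.03 52 y -6.5 6.9 ztop -27.8
pin tool x -0.02 294 y -6.9 6.8 ztop -28.6
pin tool x -0.01 368 y -8.0 8.4 ztop -36.5
pin tool x 0.0 456 y -8.0 8.4 ztop -37.2
pin tool x 0.01 1396 y -12.0 12.0 ztop -36.6
pin tool x 0.02 461 y -11.6 11.7 ztop -28.4
pin tool x 0.03 15 y -10.6 3.2 ztop -28.1
pin tool x 0.04 831 y -12.0 12.0 ztop -33.5
pin tool x 0.05 896 y -12.0 11.9 ztop -33.6
pin tool x 0.06 339 y -4.6 5.4 ztop -24.1
pin tool x 0.07 245 y -3.4 4.2 ztop -22.7
pin xmax 0.07293240841302348
```

The pin is home: the far face is at about 57 mm and the tip at 72.9 mm along the tool, so 16 mm protrudes, and the push force has built against the shoulder. I'll relax the push, release and go up.

```bash
python3 -m creep '[[[-1,0,0],[0,0,0]],[[-1,0,0],[0,0,0]],[[0,0,0],[0,0,0]]]'
python3 -m creep '[[[0,0,0],[0,0,0]],[[0,0,0],[0,0,0]],[[0,0,0],[0,0,0]],[[0,0,0],[0,0,0]]]' 40
python3 -m creep '[[[0,0,-10],[0,0,0]],[[0,0,-20],[0,0,0]],[[0,0,-35],[0,0,0]],[[0,0,-35],[0,0,0]],[[-15,0,-20],[0,0,0]],[[-15,0,-20],[0,0,0]],[[0,0,0],[0,0,0]],[[0,0,0],[0,0,0]]]'
python3 - <<'E'
from h import *
from scipy.spatial.transform import Rotation as Ro
d=cam("wrist"); o=r.observe(); np.savez("w8.npz",**d); save("w8.png",d["frame"],1.2)
p=np.array(o["position"]); R=Ro.from_rotvec(o["tool_rot"]).as_matrix()
print("tcp",p.round(4),"yaw",np.degrees(np.arctan2(R[1,0],R[0,0])).round(2),R[:,2].round(4),o["clock"])
P=cloud(d);c,s=np.cos(np.radians(15.65)),np.sin(np.radians(15.65))
B=np.stack([c,s,0]);Y=np.array([-s,c,0]); o0=np.array([.6084,.1490,.0865])
Q=P-o0; q=np.stack([Q@B+.013,Q@Y,Q[...,2]],-1)*1e3 # nominal pin frame mm
print("tcp pin",((p-o0)@B+.013)*1e3,(p-o0)@Y*1e3,(p[2]-.0865)*1e3)
v=(d["range_z"]>0)&(abs(q[...,1])<25)&(q[...,0]>-70)&(q[...,0]<70)
b=q[v&(q[...,2]>20)&(q[...,2]<56)]; t=b[b[:,2]>b[:,2].max()-6]; print("bar",len(t),t.min(0),t.max(0))
for x0 in range(-60,60,8):
    t=q[v&(abs(q[...,0]-x0)<2)&(q[...,2]>-12)&(q[...,2]<20)&(abs(q[...,1])<16)]
    if len(t)>5: print(x0,len(t),"y",t[:,1].min().round(1),t[:,1].max().round(1),"z",np.percentile(t[:,2],90).round(1))
E
```

```text
clock: 11.15
position: [0.566, 0.1372, 0.0668]
tool_rot: [3.111, 0.439, -0.003]
wrist_force: [-5.0, -0.5, -3.7]
width: 0.151
grip_force: 58.5
clock: 11.55
position: [0.5684, 0.138, 0.0678]
tool_rot: [-3.11, -0.439, -0.005]
wrist_force: [-0.4, 0.8, -0.8]
width: 0.469
grip_force: 0.0
clock: 12.35
position: [0.5388, 0.1294, 0.208]
tool_rot: [-3.11, -0.439, -0.004]
wrist_force: [0.1, 0.5, -0.1]
width: 0.466
grip_force: 0.0
tcp [0.5386 0.1294 0.2072] yaw 16.08 [ 9.e-04  3.e-04 -1.e+00] 12.4
tcp pin -59.494265101273704 -0.0808432462511802 120.69076596622862
bar 459 [ 10.50180824 -20.08119509  42.84070552] [15.46716844 19.35445461 48.7769841 ]
-60 63 y -6.9 6.3 z 6.4
-52 88 y -6.8 6.3 z 7.0
-44 89 y -6.7 6.3 z 7.2
-36 89 y -6.6 6.3 z 7.4
-28 100 y -6.4 6.3 z 7.5
-20 99 y -7.1 6.3 z 7.9
-12 115 y -12.8 13.7 z 7.8
-4 260 y -15.9 16.0 z 7.4
4 220 y -12.9 12.5 z 13.7
12 43 y -12.7 12.4 z 13.9
20 225 y -12.6 12.4 z 13.8
28 69 y -4.4 5.0 z 4.6
36 75 y -4.3 5.0 z 4.4
```

View pics/w8.png

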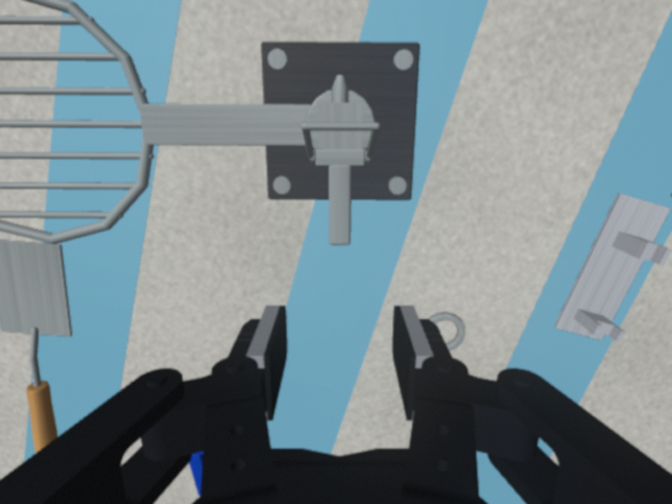

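The wrist view (1.2x scale) shows the pin through the post with its tip out at (340,80). The bail bar is upright at (340,126) and the tab at (340,205) is free of the fingers. Next the half-open fingers straddle the pin and press the bail along its arc.

```bash
python3 -m creep '[[[25,0,15],[0,0,0.4]],[[25,0,15],[0,0,0]],[[25.5,0,15],[0,0,0]],[[0,0,10],[0,0,0]],[[0,0,0],[0,0,0]],[[0,0,0],[0,0,0]]]' 24
cat > st.py <<'E'
from h import *
o=r.observe();p=np.array(o["position"]);a=np.radians(15.65);B=np.array([np.cos(a),np.sin(a),0]);Y=np.array([-np.sin(a),np.cos(a),0])
Q=p-[.6084,.1490,.0865];print("pin frame mm",((Q@B)*1e3+13).round(1),(Q@Y*1e3).round(1),(Q[2]*1e3).round(1),"F",np.round(o["wrist_force"],1),"w",round(o["width"]*85.4,1),o["clock"])
E
python3 st.py
```

```text
clock: 13.0
position: [0.6098, 0.1494, 0.1513]
tool_rot: [3.112, 0.428, -0.004]
wrist_force: [-0.2, 0.6, 0.1]
width: 0.285
grip_force: 0.0
pin frame mm 14.5 -0.0 64.8 F [-0.2  0.6  0.1] w 24.3 13.0
```

```bash
python3 -m creep '[[[1.5,0,8],[0,0,0]],[[0,0,6],[0,0,0]],[[3,0,4],[0,0,0]],[[3,0,3],[0,0,0]],[[3,0,3],[0,0,0]],[[4,0,3],[0,0,0]],[[4,0,4],[0,0,0]],[[0,0,0],[0,0,0]]]'; python3 st.py
```

```text
clock: 13.8
position: [0.6297, 0.1551, 0.1209]
tool_rot: [-3.112, -0.428, -0.002]
wrist_force: [1.1, 0.6, 1.9]
width: 0.284
grip_force: 1.2
pin frame mm 35.1 0.1 34.4 F [1.1 0.6 1.9] w 24.3 13.8
```

```bash
python3 -m creep '[[[3,0,4],[0,0,0]],[[3,0,4],[0,0,0]],[[2.5,0,4],[0,0,0]],[[2,0,4],[0,0,0]],[[1.5,0,4],[0,0,0]],[[1,0,4],[0,0,0]],[[0,0,0],[0,0,0]]]'; python3 st.py
```

```text
clock: 14.5
position: [0.6405, 0.158, 0.0961]
tool_rot: [3.112, 0.428, -0.003]
wrist_force: [-0.5, 0.0, 0.4]
width: 0.274
grip_force: 0.0
pin frame mm 46.4 0.0 9.6 F [-0.5  0.   0.4] w 23.4 14.5
```

```bash
python3 -m creep '[[[1,0,2],[0,0,0]],[[0,0,2],[0,0,0]],[[0,0,2],[0,0,0]],[[0,0,1],[0,0,0]],[[0,0,0],[0,0,0]]]'; python3 st.py
```

```text
clock: 15.0
position: [0.6422, 0.1586, 0.0901]
tool_rot: [-3.112, -0.428, -0.0]
wrist_force: [-0.1, -0.8, 0.9]
width: 0.278
grip_force: 0.2
pin frame mm 48.1 0.1 3.6 F [-0.1 -0.8  0.9] w 23.7 15.0
```

```bash
python3 -m creep '[[[0,0,1],[0,0,0]],[[0,0,0],[0,0,0]]]'; python3 st.py
```

```text
clock: 15.2
position: [0.6422, 0.1585, 0.0891]
tool_rot: [-3.112, -0.428, -0.0]
wrist_force: [0.4, 0.6, 0.1]
width: 0.277
grip_force: 0.2
pin frame mm 48.1 0.1 2.6 F [0.4 0.6 0.1] w 23.7 15.2
```

```bash
python3 -m creep '[[[0,0,1],[0,0,0]],[[0,0,1],[0,0,0]],[[0,0,0],[0,0,0]]]'; python3 st.py
```

```text
clock: 15.5
position: [0.6423, 0.1586, 0.0872]
tool_rot: [-3.112, -0.428, -0.001]
wrist_force: [0.1, 1.4, 2.5]
width: 0.284
grip_force: 1.0
pin frame mm 48.3 0.0 0.7 F [0.1 1.4 2.5] w 24.3 15.5
```

```bash
python3 -m creep '[[[0,0,1],[0,0,0]],[[0,0,0.5],[0,0,0]],[[0,0,0],[0,0,0]]]'; python3 st.py
```

```text
clock: 15.8
position: [0.6425, 0.1586, 0.0865]
tool_rot: [-3.112, -0.428, -0.001]
wrist_force: [-0.2, -1.2, 6.9]
width: 0.281
grip_force: 3.4
pin frame mm 48.4 0.1 0.0 F [-0.2 -1.2  6.9] w 24.0 15.8
```

```bash
python3 -m creep '[[[0,0,1],[0,0,0]],[[0,0,0],[0,0,0]]]'; python3 st.py
python3 -m creep '[[[0,0,-4],[0,0,0]],[[0,0,-30],[0,0,0]],[[-15,0,-30],[0,0,0]],[[-30,0,-30],[0,0,0]],[[-30,0,-20],[0,0,0]],[[-30,0,0],[0,0,0]],[[0,0,0],[0,0,0]],[[0,0,0],[0,0,0]]]'; python3 st.py
python3 - <<'E'
from h import *
d=cam("wrist"); P=cloud(d);np.savez("w9.npz",**d)
a=np.radians(15.65);B=np.array([np.cos(a),np.sin(a),0]);Y=np.array([-np.sin(a),np.cos(a),0])
Q=P-[.6084,.1490,.0865]; q=np.stack([Q@B+.013,Q@Y,Q[...,2]],-1)*1e3
v=(d["range_z"]>0)&(abs(q[...,1])<24)&(abs(q[...,2])<25)
for x0 in range(-64,60,4):
    t=q[v&(abs(q[...,0]-x0)<2)]
    if len(t)>5: print(x0,len(t),"y",t[:,1].min().round(1),t[:,1].max().round(1),"z",np.percentile(t[:,2],[50,95]).round(1), "arms z",np.median(t[abs(t[:,1])>16.5][:,2]).round(1))
t=q[v&(q[...,0]<0)&(abs(q[...,1])<7)];print("tab back x",np.percentile(t[:,0],1))
u,w=proj(d,[.6084,.149,.09]).astype(int); f=d["frame"]; y0=max(0,w-90)
s=cam("side");a2,b2=proj(s,[.6084,.149,.09]).astype(int)
g=cv2.resize(s["frame"][b2-30:b2+30,a2-40:a2+40],(400,300),interpolation=cv2.INTER_CUBIC)
g2=cv2.resize(f[y0:y0+180,max(0,u-120):max(0,u-120)+240],(400,300),interpolation=cv2.INTER_CUBIC)
save("c9.png",np.hstack([g2,g]))
E
```

```text
clock: 16.0
position: [0.6425, 0.1586, 0.0861]
tool_rot: [-3.112, -0.428, -0.002]
wrist_force: [-3.2, -0.5, 11.7]
width: 0.284
grip_force: 5.1
pin frame mm 48.4 0.0 -0.4 F [-3.2 -0.5 11.7] w 24.2 16.0
clock: 16.8
position: [0.5409, 0.1301, 0.1988]
tool_rot: [-3.112, -0.428, -0.0]
wrist_force: [0.0, 0.3, 0.3]
width: 0.281
grip_force: 0.0
pin frame mm -57.1 0.0 112.3 F [0.  0.3 0.3] w 24.0 16.8
-60 61 y -7.3 6.3 z [5.8 6.8] arms z nan
-56 99 y -7.3 6.3 z [6.1 7.2] arms z nan
-52 96 y -7.3 6.2 z [6.4 7.5] arms z nan
-48 97 y -7.2 6.2 z [6.4 7.6] arms z nan
-44 99 y -7.2 6.2 z [6.6 7.9] arms z nan
-40 104 y -7.2 6.1 z [6.5 7.5] arms z nan
-36 101 y -7.1 6.1 z [6.9 7.9] arms z nan
-32 100 y -7.1 6.0 z [6.6 8.1] arms z nan
-28 111 y -7.1 6.8 z [6.8 7.7] arms z nan
-24 104 y -7.1 6.8 z [6.9 8.2] arms z nan
-20 118 y -7.0 6.7 z [7.  8.2] arms z nan
-16 110 y -7.0 6.7 z [6.9 8.1] arms z nan
-12 109 y -11.9 6.6 z [7.3 8.1] arms z nan
-8 287 y -18.6 19.1 z [6.2 7.3] arms z 1.4
-4 324 y -19.4 19.9 z [6.2 7.5] arms z 1.7
0 270 y -20.0 19.7 z [ 7.1 13.6] arms z 0.3
4 296 y -20.0 19.5 z [12.6 13.9] arms z 0.4
8 294 y -19.8 19.4 z [12.6 13.9] arms z 0.5
12 299 y -19.8 20.0 z [12.6 13.7] arms z 0.5
16 344 y -19.6 20.0 z [12.6 13.9] arms z 0.6
20 306 y -19.6 19.9 z [12.6 13.9] arms z 0.5
24 305 y -19.4 19.8 z [12.5 13.8] arms z 0.7
28 159 y -19.3 19.6 z [1.8 4.6] arms z 0.9
32 150 y -19.2 19.5 z [1.8 4.5] arms z 0.9
36 144 y -19.8 20.2 z [1.8 4.7] arms z 1.1
40 129 y -19.8 20.1 z [1.3 2.8] arms z 1.2
44 306 y -19.7 19.9 z [1.2 2.4] arms z 1.1
48 56 y -18.8 18.5 z [0.6 1.9] arms z 0.3
tab back x -60.16388306629922
  return _methods._mean(a, axis=axis, dtype=dtype,
  ret = ret.dtype.type(ret / rcount)
```

View pics/c9.png

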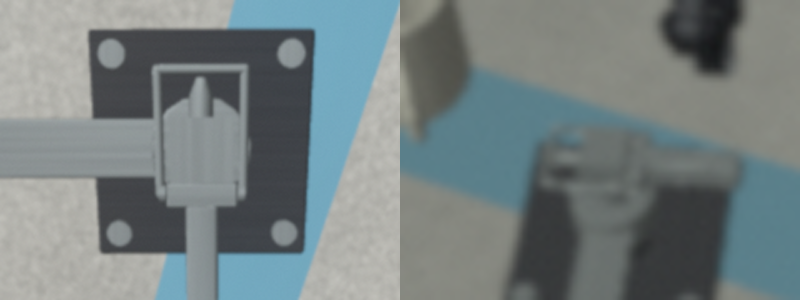

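The close view shows the bail lying flat around the post, with its cross bar at (200,68) beyond the pin tip at (200,85). The shoulder is against the post at (200,185), and the side crop shows pin and bail level with the gripper clear. The arms' slope matches the pin's, so the bail is at its stop.

```bash
python3 -c "
from bench import job; print(job.sign_off())"
```

```text
the job is handed in; nothing more can be done
None
```

The lock pin is fully home through the post, the bail is closed flat around the post and past the pin's tip, and the job was handed in at about 17 s with the gripper clear; the highest wrist force I read was about 12 N.

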